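# Switch a workstation on in order

## Robot

A 6-joint arm with a two-finger parallel gripper is mounted at the origin on a cart in front of the work surface, level with it; the furniture and walls round the work are solid. World frame = base frame: x ahead of the robot, y to its left, z up, the work surface at z = 0. Lengths are in m, angles in rad, forces in N, time in s.
With the tool pointing down it reaches from about 0.275 to 0.75 m from the base axis. Payload 10.2 kg.
Tool frame: the origin (TCP) lies midway between the tips of the shut fingers; the grasp point (between the pads) lies 19 mm behind it (grip_depth is the distance from the TCP to the grasp point, in m); x points along the fingers, y is the direction in which the jaws open and shut, and the axes are right-handed (so a half turn about x gives the same grasp; the last joint's range is limited). The gripper opens to 85 mm and grips with 20 to 120 N. Pads are 22 mm wide; open, the fingers measure 114 mm over their backs; the gripper's body (76 mm by 85 mm) begins 54 mm behind the grasp point. The pads swing forward as they close: fully open they stand 13 mm farther back than shut.
Start: joints at [0.898, 0.313, 1.498, -0, 1.331, -0.223], TCP at [0.228, 0.473, 0.231] pointing down, gripper open.
Joint ranges: [-2.94, 2.94], [-0.97, 2.17], [0.19, 2.56], [-1.23, 4.37], [0.02, 3.11], [-2.88, 2.88]. Speed limits (rad/s): [2.39, 2.39, 3.01, 3.14, 3.14, 3.14].

## Interface

Orientations are given as a unit quaternion [w, x, y, z].
In Python, from station import observe, camera, hand_in, grip_depth gives the robot as it stands.
- The arm moves only by the tool servo_tool, never from a script. Its argument "plan" is a list that holds one entry, the list of rows, each a list of 7 numbers: the shift along the world's x, y, z in mm, then the turn, a rotation vector about the world's x, y, z in degrees, then the finger opening in mm, from 0 to 85.4. A call has 1 to 5 rows; each row is the pose to reach, as a shift and turn from the pose commanded when the call began; what a row does not reach only later rows make up. A row lasts 1/12 s, in which the tool goes at most 41.7 mm and 7.16 degrees, less where a joint would pass 70% of its speed; a pose out of reach is approached as far as the arm can. A call with a gripper value outside its range is refused whole. The fingers move at their own pace and stop on an object; "squeeze" is the grip in N (left out, the last holds). Time passes only in rows, so rows that repeat a pose let the fingers close. It gives the time, the measured TCP pose, the force and the opening at its end, in the units of the state.
- observe(): the state, without advancing time (a new reading comes with each control period).
- camera(name): name is "scene" or "top" or "wrist"; returns a dict with "image" (400x640x3 uint8, blue, green, red), "range_z" (400x640 float32, m along the optical axis (not along the pixel's ray), 0 where there is no reading), "mtx" (3x3 intrinsics, pixels), "R" (3x3) and "t" (3): a world point X has camera coordinates R X + t. Camera axes: x right, y down, z forward; pixel columns grow to the right and rows downward; lengths in m; the calibration is good to about 2 mm. A picture is of the moment at which its call begins.
- hand_in(): hands the job in, once; it reports no verdict.
The state is a dict: "clock": time; "joint_pos": joint angles; "joint_vel": joint speeds; "joint_torque": joint torques, N m; "eef_pos": TCP position; "eef_rot": TCP orientation; "wrist_force": force on the tool from outside, world axes, zero at the start; "ft_torque": the same for the moment, N m; "grip_width": opening from 0.0 (shut) to 1.0 (fully open).
Only numpy, scipy, OpenCV 4.12 (cv2) and the standard library are available. Lean on these libraries where they do the work, as an engineer would, in place of code of your own. Each camera call takes 0.05 s, during which the arm holds its last target.

## Task

Switch the workstation on in the right order with light fingertip presses: push down the green key (mains), then the blue key (screens), then the yellow key (speaker), each until it is clearly down; the keys stay down by themselves. Leave the red key (all off) up. Do not press hard, and do not lift, tip or shove the switches or disturb anything else lying on the desk.

Things in the scene. Friction and masses are not known exactly. Their poses are not given: they have to be found in the camera images.
- green_switch: loose tabletop switch with the green key (mains power): a square grey housing 70 x 70 mm with a black top plate, on rubber feet, 0.35 kg; housing top with its metal collar at 33.5 mm. Origin: centre of its underside, z up. It stands freely on the desk, turned up to 0.6 rad about z; press it with less than 25 N
- green_key_top (a point): centre of the flat top of the round green key (34 mm across), in the middle of its housing; key top 47 mm above the desk when up and 38 mm when fully down. Moves with the key; z up
- green_key (a joint): how far the green key is pushed in, m: 0 up, 0.009 fully down (hard stop). No return spring: it goes down against about 3 N of friction and stays where it is left. The switch counts as on beyond 0.004
- blue_switch: loose tabletop switch with the blue key (screens): a square grey housing 70 x 70 mm with a black top plate, on rubber feet, 0.35 kg; housing top with its metal collar at 33.5 mm. Origin: centre of its underside, z up. It stands freely on the desk, turned up to 0.6 rad about z; press it with less than 25 N
- blue_key_top (a point): centre of the flat top of the round blue key (34 mm across), in the middle of its housing; key top 47 mm above the desk when up and 38 mm when fully down. Moves with the key; z up
- blue_key (a joint): how far the blue key is pushed in, m: 0 up, 0.009 fully down (hard stop). No return spring: it goes down against about 3 N of friction and stays where it is left. The switch counts as on beyond 0.004
- yellow_switch: loose tabletop switch with the yellow key (speaker): a square grey housing 70 x 70 mm with a black top plate, on rubber feet, 0.35 kg; housing top with its metal collar at 33.5 mm. Origin: centre of its underside, z up. It stands freely on the desk, turned up to 0.6 rad about z; press it with less than 25 N
- yellow_key_top (a point): centre of the flat top of the round yellow key (34 mm across), in the middle of its housing; key top 47 mm above the desk when up and 38 mm when fully down. Moves with the key; z up
- yellow_key (a joint): how far the yellow key is pushed in, m: 0 up, 0.009 fully down (hard stop). No return spring: it goes down against about 3 N of friction and stays where it is left. The switch counts as on beyond 0.004
- red_switch: loose tabletop switch with the red key (all off; to be left up): a square grey housing 70 x 70 mm with a black top plate, on rubber feet, 0.35 kg; housing top with its metal collar at 33.5 mm. Origin: centre of its underside, z up. It stands freely on the desk, turned up to 0.6 rad about z; press it with less than 25 N
- red_key_top (a point): centre of the flat top of the round red key (34 mm across), in the middle of its housing; key top 47 mm above the desk when up and 38 mm when fully down. Moves with the key; z up
- red_key (a joint): how far the red key is pushed in, m: 0 up, 0.009 fully down (hard stop). No return spring: it goes down against about 3 N of friction and stays where it is left. The switch counts as on beyond 0.004 (this one must stay below 0.003)
- smartphone: black smartphone, 146 x 71 x 8 mm, lying between the switches; loose bystander, to be left alone. Origin: centre of its underside
- stapler: red stapler, 138 x 40 x 48 mm, standing between the switches; loose bystander, to be left alone. Origin: centre of its underside
- eraser: blue and white eraser, 46 x 23 x 13 mm; loose bystander, to be left alone. Origin: centre of its underside
- mug: dark mug with white foot, 97 mm tall, 82 mm across, 111 mm over its handle; loose bystander, to be left alone. Origin: centre of its underside
- notebook: purple spiral notebook, 148 x 109 x 14 mm; loose bystander, to be left alone. Origin: centre of its underside
- tape_roll: roll of tan tape lying flat, 103 mm across, 24 mm high; loose bystander, to be left alone. Origin: centre of its underside
Not all that is in view belongs to the job. Leave any brown look-alike of the blue_switch alone.

How it is judged:
On the way, in this order (a step that is already met when the one before it is completed fails the run):
1. the green key is pushed in more than 4 mm (value of joint green_key above 0.004 m), for 0.2 s.
2. the blue key is pushed in more than 4 mm (value of joint blue_key above 0.004 m), for 0.2 s.
3. the yellow key is pushed in more than 4 mm (value of joint yellow_key above 0.004 m), for 0.2 s.
At the end, for the whole second after the job is handed in: the green, blue and yellow keys are in by more than 4 mm, the red key by less than 3 mm; all four switches stand level (within 0.1 rad) and still on the desk, within 30 mm of where they stood (value of joint each of green_key, blue_key, yellow_key above 0.004 m and value of joint red_key below 0.003 m and linear speed of each of green_switch, blue_switch, yellow_switch, red_switch below 0.01 m/s and angle between each of green_switch, blue_switch, yellow_switch, red_switch's own z axis and vertical below 0.1 rad and height (world z) of each of green_switch, blue_switch, yellow_switch, red_switch below 0.008 m and distance of each of green_switch, blue_switch, yellow_switch, red_switch from where it was at the start of the episode below 0.03 m); the robot touches nothing.
It fails at once if the red key is pushed in 3 mm or more (value of joint red_key above 0.003 m).
It fails at once if a switch is pressed with more than 25 N (contact force between any of the fingers, the arm and green_switch above 25 N or contact force between any of the fingers, the arm and blue_switch above 25 N or contact force between any of the fingers, the arm and yellow_switch above 25 N or contact force between any of the fingers, the arm and red_switch above 25 N).
It fails at once if a switch is lifted more than 8 mm, tipped more than 0.25 rad or shoved more than 30 mm (height (world z) of any of green_switch, blue_switch, yellow_switch, red_switch above 0.008 m or angle between any of green_switch, blue_switch, yellow_switch, red_switch's own z axis and vertical above 0.25 rad or distance of any of green_switch, blue_switch, yellow_switch, red_switch from where it was at the start of the episode above 0.03 m).
It fails at once if a bystander is moved more than 25 mm (distance of any of smartphone, stapler, eraser, mug, notebook, tape_roll from where it was at the start of the episode above 0.025 m).
It also fails if it takes over 48 s, if anything falls off the work surface, if the arm or the gripper's body presses on something with over 40 N, if the wrist force passes 120 N, or if a joint passes its speed limit or range.

## Working session

There is one attempt and no reset: what is moved stays moved. The work goes in short steps, Python scripts to look and compute and a tool call to move; the robot and the scene stay as the last step left them, time stands still between calls to the robot, and variables do not carry over. Pictures are saved under pics/ and viewed, and the job is handed in when it is done.

Besides the shell and the picture viewer there is one more tool, called by a JSON object that holds its "op" and its "data". servo_tool: Moves the arm, as the interface text tells. Its arguments: {"type":"object","properties":{"plan":{"type":"array","items":{"type":"array","items":{"type":"array","items":{"type":"number"}}}},"squeeze":{"type":"number"}},"required":["plan"]}

```bash
mkdir -p pics; cat > h.py <<'E'
from station import observe,camera
import cv2,numpy as np
def ray(c,u,v,z):
    d=c["R"].T@np.linalg.inv(c["mtx"])@np.array([u,v,1.0]); o=-c["R"].T@c["t"]
    return o+d*(z-o[2])/d[2]
E
python3 - <<'E'
from h import *
s=observe();print(s)
for n in("top","scene"):
    c=camera(n);cv2.imwrite(f"pics/{n}0.png",c["image"]);np.savez(n+"0.npz",**c)
    print(n,(-c["R"].T@c["t"]).round(3))
E
```

```text
{'clock': 0.0, 'joint_pos': array([ 8.97613331e-01,  3.13482891e-01,  1.49842233e+00,  4.78740187e-05,
        1.33095998e+00, -2.23411251e-01]), 'joint_vel': array([-0.00036368, -0.00063656, -0.0003633 , -0.0007221 , -0.00185641,
        0.0007166 ]), 'joint_torque': array([-9.48488305e-04, -4.12273800e+01, -2.59738147e+01, -2.78808184e-04,
        4.39268129e-03, -2.09714938e-05]), 'eef_pos': array([0.22810223, 0.47259357, 0.23072379]), 'eef_rot': array([ 0.68909066,  0.15728692,  0.68951031, -0.15808358]), 'wrist_force': array([ 0.28496867, -0.22370555, -0.13431074]), 'ft_torque': array([ 0.06675497, -0.03257279, -0.02554257]), 'grip_width': 0.9997836331166766}
top [0.37  0.016 1.176]
scene [ 0.084 -0.558  0.93 ]
```

View pics/top0.png

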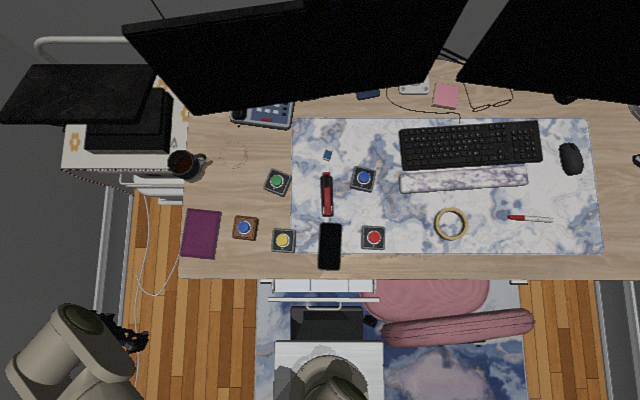

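View pics/scene0.png

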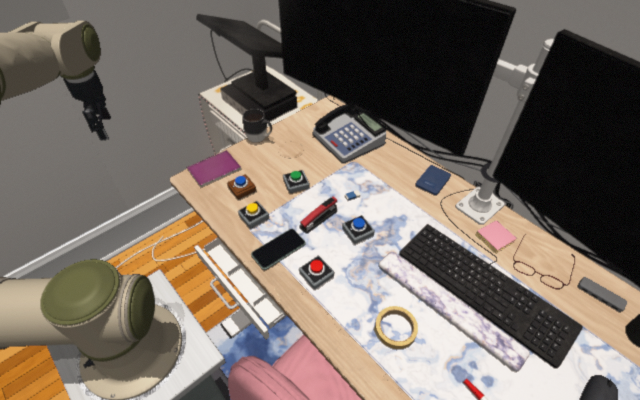

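The top view shows green at about (277,181), blue with a grey housing at (363,178), yellow at (283,240) and red at (373,237). The brown look-alike with a blue key is at (244,228). The monitors overhang behind.

```bash
python3 - <<'E'
from h import *
seeds={"top":dict(g=(277,181),b=(363,178),y=(283,240),r=(373,237)),"scene":dict(g=(296,176),b=(358,224),y=(253,209),r=(316,267))}
hue=dict(g=(45,85),b=(100,125),y=(20,35),r=(0,8))
for n in seeds:
    c=dict(np.load(n+"0.npz")); hsv=cv2.cvtColor(c["image"],cv2.COLOR_BGR2HSV)
    for k,(u,v) in seeds[n].items():
        lo,hi=hue[k]; m=cv2.inRange(hsv,(lo,110,60),(hi,255,255))
        if k=='r': m|=cv2.inRange(hsv,(172,110,60),(180,255,255))
        w=np.zeros_like(m);w[v-13:v+14,u-14:u+15]=255;m&=w
        N,L,S,C=cv2.connectedComponentsWithStats(m);i=1+S[1:,4].argmax()
        cu,cv=C[i];p=ray(c,cu,cv,.047)
        ys,xs=np.nonzero(L==i);z=c["range_z"][ys,xs];
        pc=np.linalg.inv(c["mtx"])@np.vstack([xs*z,ys*z,z]);X=c["R"].T@(pc-c["t"][:,None])
        print(n,k,S[i],C[i].round(1),p.round(4),"depth",np.median(X,1).round(4))
c=dict(np.load("top0.npz"));print(c["mtx"])
z=c["range_z"];v,u=np.mgrid[:400,:640];X=(np.linalg.inv(c["mtx"])@np.stack([u*z,v*z,z]).reshape(3,-1))-c["t"][:,None];X=(c["R"].T@X).T
ok=(z.ravel()>0)&(X[:,0]>.25)&(X[:,2]>.06)&(X[:,0]<1)
for y0 in np.arange(-.4,.6,.1):
    q=X[ok&(X[:,1]>y0)&(X[:,1]<y0+.1)]
    if len(q): i=q[:,0].argmin();print(y0.round(1),"min x",q[i].round(3), "minz",q[:,2].min().round(3))
E
```

```text
top g [272 175  10  11  79] [276.  180.2] [0.6248 0.1607 0.047 ] depth [0.6257 0.1609 0.0458]
top b [359 172  10  10  87] [363.6 176.5] [ 0.6366 -0.1054  0.047 ] depth [ 0.6365 -0.1061  0.0485]
top y [277 235  11  11  94] [281.9 239.7] [0.4446 0.1391 0.047 ] depth [0.4442 0.139  0.047 ]
top r [369 232  11  11  94] [373.9 236.9] [ 0.4536 -0.1329  0.047 ] depth [ 0.4533 -0.1327  0.0483]
scene g [290 171  12   9  73] [295.4 174.9] [0.6219 0.1553 0.047 ] depth [0.6231 0.1589 0.0431]
scene b [353 217  13  12 110] [358.8 222.5] [ 0.6352 -0.1077  0.047 ] depth [ 0.6355 -0.1071  0.0455]
scene y [246 203  13  11 107] [251.9 207.6] [0.443  0.1349 0.047 ] depth [0.4441 0.1368 0.0445]
scene r [310 259  13  14 144] [316.3 265.4] [ 0.4535 -0.1347  0.047 ] depth [ 0.4539 -0.1337  0.0455]
[[381.01648887   0.         320.71850408]
 [  0.         381.01648887 198.49871344]
 [  0.           0.           1.        ]]
-0.4 min x [ 0.824 -0.395  0.573] minz 0.113
-0.3 min x [ 0.823 -0.203  0.39 ] minz 0.266
-0.2 min x [ 0.807 -0.101  0.536] minz 0.263
-0.1 min x [ 0.763 -0.     0.66 ] minz 0.266
-0.0 min x [0.76  0.04  0.659] minz 0.265
0.1 min x [0.76  0.197 0.458] minz 0.266
0.2 min x [0.744 0.297 0.577] minz 0.06
0.3 min x [0.66  0.399 0.071] minz 0.06
0.4 min x [0.25  0.404 0.541] minz 0.06
0.5 min x [0.25  0.504 0.509] minz 0.183
```

{"op": "servo_tool", "data": {"plan": [[[30,-24,0,0,0,0,0],[60,-48,0,0,0,0,0],[90,-72,0,0,0,0,0],[120,-96,0,0,0,0,0],[150,-120,0,0,0,0,0]]], "squeeze": 20}}

```text
clock: 0.52
eef_pos: [0.3793, 0.3514, 0.2311]
eef_rot: [0.689, 0.157, 0.689, -0.158]
wrist_force: [0.7, -0.2, -0.2]
grip_width: 0.296
```

{"op": "servo_tool", "data": {"plan": [[[30,-24,0,0,0,0,0],[60,-48,0,0,0,0,0],[90,-72,0,0,0,0,0],[120,-96,0,0,0,0,0],[150,-120,0,0,0,0,0]]]}}

```text
clock: 0.93
eef_pos: [0.5294, 0.2312, 0.231]
eef_rot: [0.689, 0.158, 0.69, -0.158]
wrist_force: [0.5, 1.0, 0.4]
grip_width: -0.003
```

{"op": "servo_tool", "data": {"plan": [[[30,-24,-20,0,0,0,0],[60,-48,-40,0,0,0,0],[95,-74,-60,0,0,0,0],[95,-74,-80,0,0,0,0],[95,-74,-80,0,0,0,0]]]}}

```text
clock: 1.35
eef_pos: [0.6227, 0.1564, 0.1454]
eef_rot: [0.686, 0.158, 0.692, -0.16]
wrist_force: [-0.5, 0.3, -1.1]
grip_width: -0.003
```

{"op": "servo_tool", "data": {"plan": [[[0,1,-20,0,0,0,0],[0,1,-40,0,0,0,0],[0,1,-60,0,0,0,0],[0,1,-70,0,0,0,0],[0,1,-70,0,0,0,0]]]}}

```text
clock: 1.77
eef_pos: [0.6219, 0.1604, 0.0799]
eef_rot: [0.688, 0.157, 0.691, -0.158]
wrist_force: [-0.3, -0.0, 0.4]
grip_width: -0.002
```

```bash
python3 - <<'E'
from h import *
s=observe();print(s["clock"],s["eef_pos"],s["eef_rot"],s["wrist_force"])
a=camera("wrist");b=camera("scene")["image"]
np.savez("w1.npz",**a)
hsv=cv2.cvtColor(a["image"],cv2.COLOR_BGR2HSV);m=cv2.inRange(hsv,(45,110,60),(85,255,255))
N,L,S,C=cv2.connectedComponentsWithStats(m);print(S[1:],C[1:],[ray(a,*q,.047).round(4) for q in C[1:]])
cv2.imwrite("pics/w1.png",np.vstack([cv2.resize(a["image"],(480,300)),cv2.resize(b[100:300,150:470],(480,300))]))
E
```

```text
1.7667 [0.62186086 0.16044022 0.0798726 ] [ 0.68812475  0.15703813  0.69060815 -0.1577458 ] [-0.34671842 -0.04842801  0.40531515]
[[ 319  207    2    1    2]
 [ 322  207    2    1    2]
 [ 314  208    2    2    2]
 [ 328  208    2    1    2]
 [ 331  208    1    1    1]
 [ 333  209    5    3    5]
 [ 295  212   56   43 1606]
 [ 304  214    1    1    1]
 [ 341  214    2    2    2]
 [ 301  217    1    1    1]
 [ 345  219    1    1    1]
 [ 299  220    1    1    1]
 [ 346  221    1    1    1]
 [ 347  223    1    1    1]
 [ 303  254    1    1    1]] [[319.5        207.        ]
 [322.5        207.        ]
 [314.5        208.5       ]
 [328.5        208.        ]
 [331.         208.        ]
 [335.         210.        ]
 [323.05479452 232.35927771]
 [304.         214.        ]
 [341.5        214.5       ]
 [301.         217.        ]
 [345.         219.        ]
 [299.         220.        ]
 [346.         221.        ]
 [347.         223.        ]
 [303.         254.        ]] [array([0.6066, 0.1686, 0.047 ]), array([0.6073, 0.17  , 0.047 ]), array([0.6062, 0.1657, 0.047 ]), array([0.6092, 0.1727, 0.047 ]), array([0.6098, 0.174 , 0.047 ]), array([0.6118, 0.1755, 0.047 ]), array([0.6208, 0.1639, 0.047 ]), array([0.6065, 0.1591, 0.047 ]), array([0.6157, 0.1776, 0.047 ]), array([0.6074, 0.1569, 0.047 ]), array([0.619 , 0.1782, 0.047 ]), array([0.6084, 0.1551, 0.047 ]), array([0.6203, 0.1782, 0.047 ]), array([0.6216, 0.1782, 0.047 ]), array([0.6278, 0.1479, 0.047 ])]
```

View pics/w1.png

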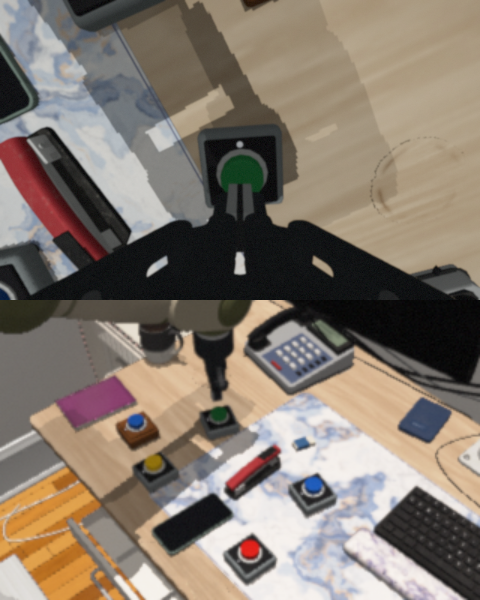

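The wrist view shows the key circle centred at about (323,240), which puts it within about 2 mm of the TCP. I'll lower gently.

{"op": "servo_tool", "data": {"plan": [[[1,0,-6,0,0,0,0],[1,0,-12,0,0,0,0],[1,0,-18,0,0,0,0],[1,0,-22,0,0,0,0],[1,0,-22,0,0,0,0]]]}}

```text
clock: 2.28
eef_pos: [0.6237, 0.1597, 0.0581]
eef_rot: [0.689, 0.158, 0.69, -0.158]
wrist_force: [-0.5, 0.4, 0.2]
grip_width: 0.0
```

{"op": "servo_tool", "data": {"plan": [[[0,0,-2,0,0,0,0],[0,0,-4,0,0,0,0],[0,0,-6,0,0,0,0],[0,0,-7,0,0,0,0],[0,0,-7,0,0,0,0]]]}}

```text
clock: 2.7
eef_pos: [0.6242, 0.1598, 0.0521]
eef_rot: [0.689, 0.158, 0.689, -0.158]
wrist_force: [-0.6, -0.2, -0.9]
grip_width: 0.003
```

{"op": "servo_tool", "data": {"plan": [[[0,0,-1,0,0,0,0],[0,0,-2,0,0,0,0],[0,0,-4,0,0,0,0],[0,0,-5,0,0,0,0],[0,0,-6,0,0,0,0]]]}}

```text
clock: 3.12
eef_pos: [0.6242, 0.1598, 0.0461]
eef_rot: [0.689, 0.158, 0.689, -0.158]
wrist_force: [-0.8, 0.6, 0.5]
grip_width: 0.0
```

{"op": "servo_tool", "data": {"plan": [[[0,0,-1,0,0,0,0],[0,0,-2,0,0,0,0],[0,0,-3,0,0,0,0],[0,0,-3,0,0,0,0]]]}}

```text
clock: 3.45
eef_pos: [0.6243, 0.1598, 0.0433]
eef_rot: [0.689, 0.158, 0.689, -0.158]
wrist_force: [-0.4, -0.4, 0.5]
grip_width: -0.002
```

{"op": "servo_tool", "data": {"plan": [[[0,0,-1,0,0,0,0],[0,0,-2,0,0,0,0],[0,0,-3,0,0,0,0]]]}}

```text
clock: 3.7
eef_pos: [0.6243, 0.1598, 0.0404]
eef_rot: [0.689, 0.158, 0.689, -0.158]
wrist_force: [-0.6, -0.6, 3.1]
grip_width: 0.0
```

```bash
python3 - <<'E'
from h import *
s=observe();print(s["clock"],s["eef_pos"],s["wrist_force"],s["ft_torque"])
a=camera("wrist");b=camera("scene")["image"]
cv2.imwrite("pics/w2.png",np.vstack([cv2.resize(a["image"][150:350,160:480],(480,300)),cv2.resize(b[130:230,220:380],(480,300))]))
E
```

```text
3.7 [0.62429738 0.1597955  0.04036551] [-0.55380006 -0.57798063  3.10560277] [-0.01588294  0.19766685 -0.01978048]
```

View pics/w2.png

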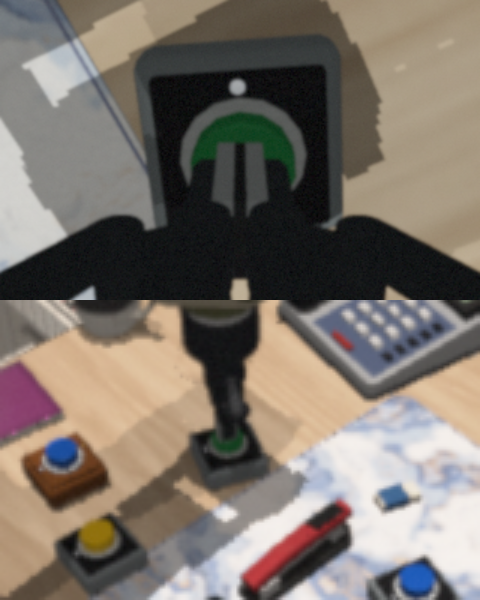

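The fingertips sit on the green key and the force is 3 N, which matches the key friction. I'll continue 1 mm at a time.

{"op": "servo_tool", "data": {"plan": [[[0,0,-1,0,0,0,0],[0,0,-2,0,0,0,0]]]}}

```text
clock: 3.97
eef_pos: [0.6243, 0.1598, 0.0383]
eef_rot: [0.689, 0.158, 0.689, -0.158]
wrist_force: [-1.2, 0.3, 2.8]
grip_width: -0.002
```

{"op": "servo_tool", "data": {"plan": [[[0,0,-1,0,0,0,0],[0,0,-2,0,0,0,0]]]}}

```text
clock: 4.13
eef_pos: [0.6243, 0.1598, 0.0362]
eef_rot: [0.689, 0.158, 0.689, -0.158]
wrist_force: [-0.8, -0.1, 2.0]
grip_width: -0.005
```

{"op": "servo_tool", "data": {"plan": [[[0,0,-1,0,0,0,0]]]}}

```text
clock: 4.22
eef_pos: [0.6244, 0.1598, 0.0356]
eef_rot: [0.689, 0.158, 0.689, -0.158]
wrist_force: [-5.0, 0.3, 15.0]
grip_width: 0.0
```

The hard stop came at a measured z of about 0.036, with 15 N. Green is fully down, so I'll raise now. The other keys get stopped at about 0.0378.

{"op": "servo_tool", "data": {"plan": [[[0,0,3,0,0,0,0],[0,0,15,0,0,0,0],[0,0,40,0,0,0,0],[0,0,80,0,0,0,0],[0,0,100,0,0,0,0]]]}}

```text
clock: 4.63
eef_pos: [0.6254, 0.1599, 0.1401]
eef_rot: [0.691, 0.158, 0.688, -0.157]
wrist_force: [0.3, -0.4, 1.4]
grip_width: 0.003
```

```bash
python3 - <<'E'
from h import *
s=observe();print(s["clock"],s["eef_pos"],s["wrist_force"])
a=camera("wrist");b=camera("scene")["image"]
cv2.imwrite("pics/w3.png",np.vstack([cv2.resize(a["image"],(480,300)),cv2.resize(b[130:230,220:380],(480,300))]))
E
```

```text
4.6333 [0.62539934 0.1599022  0.1401024 ] [ 0.25447968 -0.42485448  1.42588981]
```

View pics/w3.png

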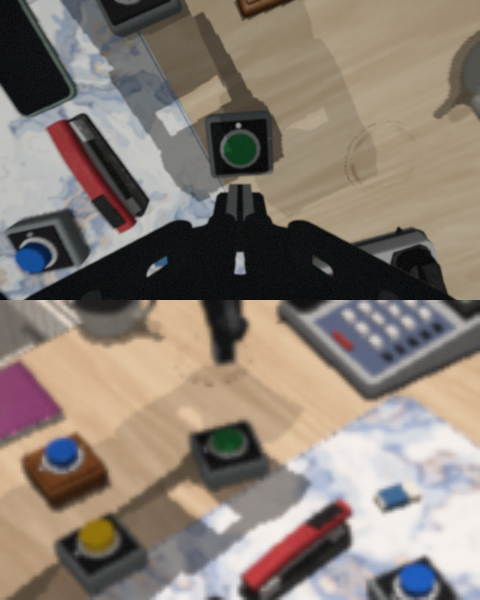

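Green is clearly sunk into its collar and its housing is undisturbed. Next is blue, the one with the grey housing.

{"op": "servo_tool", "data": {"plan": [[[2,-40,0,0,0,0,0],[4,-80,0,0,0,0,0],[6,-120,0,0,0,0,0],[8,-160,0,0,0,0,0],[10,-200,0,0,0,0,0]]]}}

```text
clock: 5.15
eef_pos: [0.6338, -0.042, 0.1349]
eef_rot: [0.689, 0.158, 0.69, -0.158]
wrist_force: [1.2, 0.5, -0.4]
grip_width: -0.005
```

{"op": "servo_tool", "data": {"plan": [[[1,-40,0,0,0,0,0],[1,-66,-15,0,0,0,0],[1,-66,-40,0,0,0,0],[1,-66,-60,0,0,0,0],[1,-66,-60,0,0,0,0]]]}}

```text
clock: 5.57
eef_pos: [0.6328, -0.106, 0.0706]
eef_rot: [0.686, 0.158, 0.692, -0.158]
wrist_force: [0.1, 0.0, -1.2]
grip_width: -0.002
```

```bash
python3 - <<'E'
from h import *
s=observe();print(s["clock"],s["eef_pos"],s["eef_rot"],s["wrist_force"])
a=camera("wrist");b=camera("scene")["image"]
hsv=cv2.cvtColor(a["image"],cv2.COLOR_BGR2HSV);m=cv2.inRange(hsv,(100,150,60),(125,255,255))
N,L,S,C=cv2.connectedComponentsWithStats(m)
for i in range(1,N):
  if S[i,4]>300:
    cs,_=cv2.findContours((L==i).astype('uint8'),0,1);print(S[i],C[i])
    u=S[i,0]+S[i,2]/2;v=S[i,1]+S[i,2]/2*.95;print(ray(a,u,v,.047))
cv2.imwrite("pics/w4.png",np.vstack([cv2.resize(a["image"],(480,300)),cv2.resize(b[130:290,220:476],(480,300))]))
E
```

```text
5.5667 [ 0.63284828 -0.10604405  0.07058681] [ 0.68629888  0.15843307  0.6921171  -0.15769188] [ 0.06497408  0.03221375 -1.20802359]
[ 292  214   60   44 1726] [322.16917729 234.24275782]
[ 0.63334935 -0.10400729  0.047     ]
```

View pics/w4.png

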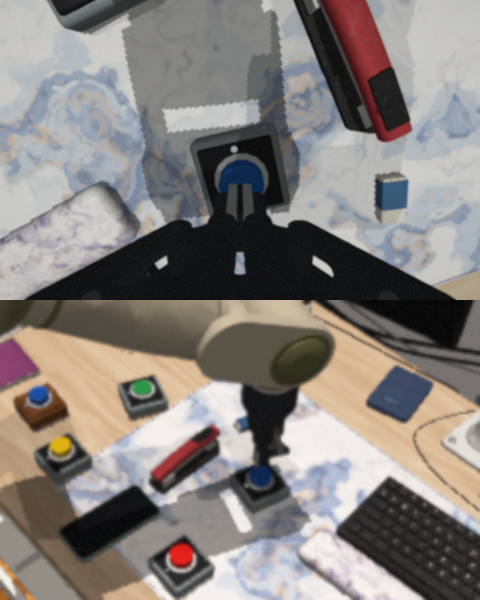

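The tip is over the blue key. The wrist view gives a centre of (0.633,-0.104), against about (0.636,-0.107) from the outside views, so I'm close to the middle.

{"op": "servo_tool", "data": {"plan": [[[0,0,-5,0,0,0,0],[0,0,-10,0,0,0,0],[0,0,-15,0,0,0,0],[0,0,-18,0,0,0,0],[0,0,-18,0,0,0,0]]]}}

```text
clock: 6.08
eef_pos: [0.635, -0.106, 0.0567]
eef_rot: [0.689, 0.158, 0.69, -0.158]
wrist_force: [0.3, -0.2, -0.1]
grip_width: -0.001
```

{"op": "servo_tool", "data": {"plan": [[[0,0,-1,0,0,0,0],[0,0,-2,0,0,0,0],[0,0,-3,0,0,0,0],[0,0,-3,0,0,0,0]]]}}

```text
clock: 6.42
eef_pos: [0.6352, -0.1062, 0.0542]
eef_rot: [0.689, 0.158, 0.689, -0.158]
wrist_force: [0.6, 0.3, 0.0]
grip_width: -0.001
```

{"op": "servo_tool", "data": {"plan": [[[0,0,-2,0,0,0,0],[0,0,-4,0,0,0,0],[0,0,-6,0,0,0,0],[0,0,-8,0,0,0,0],[0,0,-8,0,0,0,0]]]}}

```text
clock: 6.83
eef_pos: [0.6352, -0.1062, 0.046]
eef_rot: [0.689, 0.158, 0.689, -0.158]
wrist_force: [-0.4, 1.1, -0.4]
grip_width: 0.002
```

{"op": "servo_tool", "data": {"plan": [[[0,0,-1,0,0,0,0],[0,0,-2,0,0,0,0],[0,0,-3,0,0,0,0]]]}}

```text
clock: 7.08
eef_pos: [0.6353, -0.1062, 0.0435]
eef_rot: [0.689, 0.158, 0.689, -0.158]
wrist_force: [-0.8, -0.2, 3.8]
grip_width: -0.0
```

{"op": "servo_tool", "data": {"plan": [[[0,0,-1,0,0,0,0],[0,0,-2,0,0,0,0]]]}}

```text
clock: 7.25
eef_pos: [0.6353, -0.1062, 0.0413]
eef_rot: [0.689, 0.158, 0.689, -0.158]
wrist_force: [-1.2, 0.6, 3.0]
grip_width: -0.004
```

Contact came at about 0.0445 again, so another 3.5 mm is safe.

{"op": "servo_tool", "data": {"plan": [[[0,0,-1,0,0,0,0],[0,0,-2,0,0,0,0],[0,0,-3,0,0,0,0],[0,0,-3.5,0,0,0,0],[0,0,-3.5,0,0,0,0]]]}}

```text
clock: 7.67
eef_pos: [0.6353, -0.1062, 0.038]
eef_rot: [0.689, 0.158, 0.689, -0.158]
wrist_force: [-2.8, -0.1, 5.8]
grip_width: -0.003
```

{"op": "servo_tool", "data": {"plan": [[[0,0,3,0,0,0,0],[0,0,15,0,0,0,0],[0,0,40,0,0,0,0],[0,0,80,0,0,0,0],[0,0,100,0,0,0,0]]]}}

```text
clock: 8.08
eef_pos: [0.6363, -0.1066, 0.1427]
eef_rot: [0.691, 0.157, 0.687, -0.158]
wrist_force: [0.3, 0.1, 1.0]
grip_width: 0.001
```

```bash
python3 - <<'E'
from h import *
s=observe();print(s["clock"],s["eef_pos"],s["wrist_force"])
a=camera("wrist");b=camera("scene")["image"]
cv2.imwrite("pics/w5.png",np.vstack([cv2.resize(a["image"],(480,300)),cv2.resize(b[130:290,220:476],(480,300))]))
E
```

```text
8.0833 [ 0.63634376 -0.1065508   0.14265973] [0.30512804 0.12487987 1.02093829]
```

View pics/w5.png

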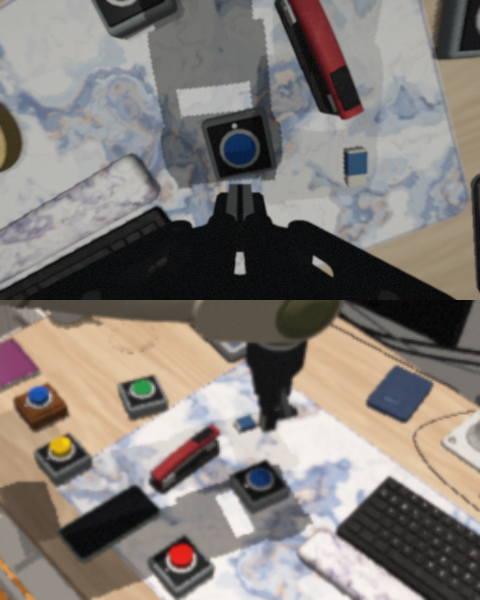

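Blue is sunk into its collar. Next is yellow at (0.444, 0.137).

{"op": "servo_tool", "data": {"plan": [[[-24,30,0,0,0,0,0],[-48,60,0,0,0,0,0],[-72,90,0,0,0,0,0],[-96,120,0,0,0,0,0],[-120,150,0,0,0,0,0]]]}}

```text
clock: 8.6
eef_pos: [0.5136, 0.045, 0.1374]
eef_rot: [0.689, 0.158, 0.69, -0.158]
wrist_force: [0.9, 1.0, -0.7]
grip_width: -0.001
```

{"op": "servo_tool", "data": {"plan": [[[-24,30,0,0,0,0,0],[-48,60,0,0,0,0,0],[-72,93,0,0,0,0,0],[-72,93,-30,0,0,0,0],[-72,93,-40,0,0,0,0]]]}}

```text
clock: 9.02
eef_pos: [0.441, 0.1382, 0.0959]
eef_rot: [0.689, 0.156, 0.69, -0.157]
wrist_force: [-0.4, -0.9, -0.2]
grip_width: -0.001
```

{"op": "servo_tool", "data": {"plan": [[[0,0,-10,0,0,0,0],[0,0,-20,0,0,0,0],[0,0,-20,0,0,0,0]]]}}

```text
clock: 9.27
eef_pos: [0.4421, 0.1368, 0.0761]
eef_rot: [0.688, 0.157, 0.691, -0.158]
wrist_force: [-0.1, 0.6, 0.6]
grip_width: -0.001
```

```bash
python3 - <<'E'
from h import *
s=observe();print(s["clock"],s["eef_pos"],s["eef_rot"],s["wrist_force"])
a=camera("wrist");b=camera("scene")["image"]
hsv=cv2.cvtColor(a["image"],cv2.COLOR_BGR2HSV);m=cv2.inRange(hsv,(20,150,60),(35,255,255))
N,L,S,C=cv2.connectedComponentsWithStats(m)
for i in range(1,N):
  if S[i,4]>300:
    print(S[i],C[i]);u=S[i,0]+S[i,2]/2;v=S[i,1]+S[i,2]/2*.95;print(ray(a,u,v,.047))
cv2.imwrite("pics/w6.png",np.vstack([cv2.resize(a["image"],(480,300)),cv2.resize(b[130:290,180:436],(480,300))]))
E
```

```text
9.2667 [0.44205458 0.13677481 0.07613993] [ 0.68808214  0.15730932  0.6905318  -0.1579955 ] [-0.11339296  0.64262914  0.6127671 ]
[ 296  206   58   51 2114] [324.59413434 230.30794702]
[0.44076062 0.14149545 0.047     ]
```

View pics/w6.png

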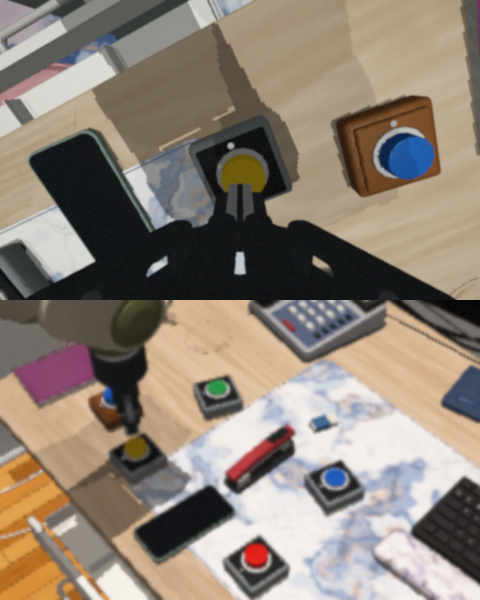

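The tip is over yellow. Averaging the views puts the centre at about (0.443, 0.139), so I'll shift +2 mm in y on the way down.

{"op": "servo_tool", "data": {"plan": [[[0,2,-6,0,0,0,0],[0,2,-12,0,0,0,0],[0,2,-17,0,0,0,0],[0,2,-22,0,0,0,0],[0,2,-22,0,0,0,0]]]}}

```text
clock: 9.78
eef_pos: [0.4427, 0.1387, 0.0548]
eef_rot: [0.689, 0.158, 0.69, -0.158]
wrist_force: [-0.6, -0.9, -0.4]
grip_width: 0.005
```

{"op": "servo_tool", "data": {"plan": [[[0,0,-2,0,0,0,0],[0,0,-4,0,0,0,0],[0,0,-5,0,0,0,0],[0,0,-6,0,0,0,0],[0,0,-6,0,0,0,0]]]}}

```text
clock: 10.2
eef_pos: [0.4432, 0.1388, 0.0497]
eef_rot: [0.689, 0.158, 0.689, -0.158]
wrist_force: [-0.2, -0.1, 0.4]
grip_width: 0.003
```

{"op": "servo_tool", "data": {"plan": [[[0,0,-1,0,0,0,0],[0,0,-2,0,0,0,0],[0,0,-3,0,0,0,0],[0,0,-4,0,0,0,0]]]}}

```text
clock: 10.53
eef_pos: [0.4434, 0.1388, 0.0458]
eef_rot: [0.689, 0.158, 0.689, -0.158]
wrist_force: [0.1, -0.3, 4.1]
grip_width: -0.003
```

{"op": "servo_tool", "data": {"plan": [[[0,0,-1,0,0,0,0],[0,0,-2,0,0,0,0],[0,0,-3,0,0,0,0]]]}}

```text
clock: 10.78
eef_pos: [0.4434, 0.1387, 0.0429]
eef_rot: [0.689, 0.158, 0.689, -0.158]
wrist_force: [-0.1, -1.4, 2.7]
grip_width: 0.002
```

{"op": "servo_tool", "data": {"plan": [[[0,0,-1,0,0,0,0],[0,0,-2,0,0,0,0],[0,0,-2,0,0,0,0]]]}}

```text
clock: 11.03
eef_pos: [0.4433, 0.1387, 0.0406]
eef_rot: [0.689, 0.158, 0.689, -0.158]
wrist_force: [-0.3, -1.3, 2.3]
grip_width: -0.001
```

{"op": "servo_tool", "data": {"plan": [[[0,0,-0.5,0,0,0,0],[0,0,-1,0,0,0,0],[0,0,-1.5,0,0,0,0],[0,0,-1.5,0,0,0,0]]]}}

```text
clock: 11.37
eef_pos: [0.4433, 0.1387, 0.0392]
eef_rot: [0.689, 0.158, 0.689, -0.158]
wrist_force: [0.3, -2.2, 2.6]
grip_width: 0.001
```

{"op": "servo_tool", "data": {"plan": [[[0,0,3,0,0,0,0],[0,0,15,0,0,0,0],[0,0,40,0,0,0,0],[0,0,80,0,0,0,0],[0,0,120,0,0,0,0]]]}}

```text
clock: 11.78
eef_pos: [0.4423, 0.1389, 0.1603]
eef_rot: [0.688, 0.158, 0.69, -0.158]
wrist_force: [1.4, 0.4, 0.5]
grip_width: 0.003
```

{"op": "servo_tool", "data": {"plan": [[[-10,20,20,0,0,0,0],[-30,50,40,0,0,0,0],[-50,80,60,0,0,0,0],[-70,110,60,0,0,0,0],[-90,140,60,0,0,0,0]]]}}

```text
clock: 12.2
eef_pos: [0.3523, 0.2802, 0.2205]
eef_rot: [0.69, 0.158, 0.689, -0.157]
wrist_force: [-0.0, 0.1, -0.1]
grip_width: -0.002
```

{"op": "servo_tool", "data": {"plan": [[[-10,25,0,0,0,0,0],[-20,50,0,0,0,0,0],[-30,75,0,0,0,0,0],[-40,100,0,0,0,0,0],[-40,100,0,0,0,0,0]]]}}

```text
clock: 12.62
eef_pos: [0.3113, 0.3818, 0.2192]
eef_rot: [0.689, 0.157, 0.69, -0.156]
wrist_force: [-0.3, -0.3, -0.1]
grip_width: -0.003
```

```bash
python3 - <<'E'
from h import *
s=observe();print(s["clock"],s["eef_pos"],s["wrist_force"],abs(s["joint_vel"]).max())
ims=[]
seeds=dict(g=(277,181,45,85),b=(363,178,100,125),y=(283,240,20,35),r=(373,237,0,8))
c=camera("top");o=dict(np.load("top0.npz"));
z=lambda c:c["range_z"]
for k,(u,v,lo,hi) in seeds.items():
    r=[]
    for q in(o,c):
        hsv=cv2.cvtColor(q["image"],cv2.COLOR_BGR2HSV);m=cv2.inRange(hsv,(lo,110,40),(hi,255,255));w=np.zeros_like(m);w[v-11:v+12,u-11:u+12]=255;m&=w
        ys,xs=np.nonzero(m);d=q["range_z"][ys,xs];X=q["R"].T@(np.linalg.inv(q["mtx"])@np.vstack([xs*d,ys*d,d])-q["t"][:,None]);r+=[np.median(X,1).round(4)]
    print(k,r)
b=camera("scene")["image"]
cv2.imwrite("pics/w7.png",np.vstack([cv2.resize(c["image"][140:290,170:490],(640,300)),cv2.resize(b[140:300,180:436],(480*4//3,300))]))
E
```

```text
12.6167 [0.31128386 0.38175152 0.21916551] [-0.26968064 -0.31637116 -0.13737761] 0.08181108675044653
g [array([0.6256, 0.1609, 0.0457]), array([0.6253, 0.1616, 0.0371])]
b [array([ 0.6365, -0.1061,  0.0485]), array([ 0.6365, -0.1047,  0.0388])]
y [array([0.4442, 0.139 , 0.047 ]), array([0.4442, 0.1389, 0.0406])]
r [array([ 0.4533, -0.1327,  0.0483]), array([ 0.4534, -0.1328,  0.0476])]
```

View pics/w7.png

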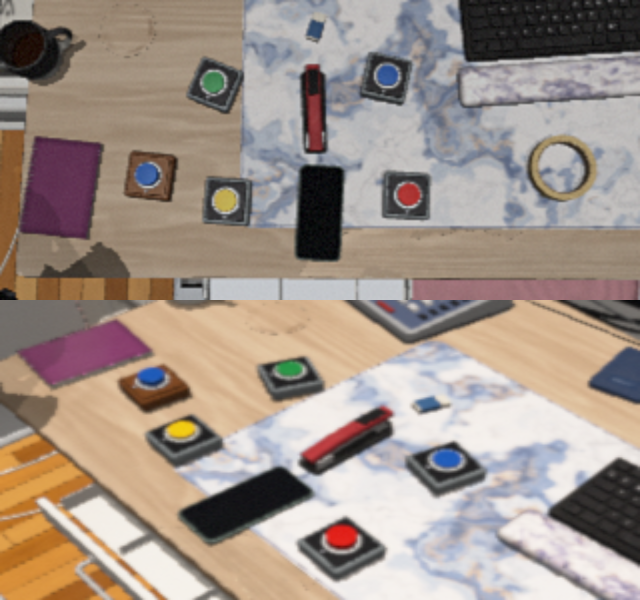

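By depth the keys dropped 8.6 mm (green), 9.7 mm (blue) and 6.4 mm (yellow), while red changed only by noise. Everything stands where it was and the arm is clear.

```bash
python3 -c "
from station import hand_in
print(hand_in())"
```

```text
the job is handed in; nothing more can be done
None
```

I pressed the green, blue and yellow keys down in that order with the shut fingertips, backed the arm clear, and handed the job in at about 12.7 s. The hand-in reports no verdict.

| Key | Depth drop, top camera (mm) | Highest force reading (N) |
|---|---|---|
| Green | 8.6 | 15 |
| Blue | 9.7 | 5.8 |
| Yellow | 6.4 | 4.1 |
| Red | 0.7, within noise | not touched |

- **Green:** the 15 N reading came when the key reached its hard stop. The limit is 25 N. I stopped the other two keys earlier because of it.
- **Blue:** the 9.7 mm reading is more than the 9 mm travel, so the depth camera is off by about a millimetre.
- **Yellow:** it is about 2.5 mm short of fully down, which is still past the 4 mm on-point.
- **Switches and bystanders:** measured key centres moved no more than about 1.5 mm. In the last pictures the switches stood level. The smartphone, stapler, eraser, mug, notebook, tape roll and brown look-alike looked unmoved. I checked those by eye only.
- **Disagreement:** the camera views differed by up to 7 mm on the key centres. Also, on green and blue the measured tip height read about 2 mm lower than the given key heights. Neither mattered on a 34 mm key.

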